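# Open an indicator's service cover and hold its calibration key

## Task

Take the thin-blade tool out of the rack, lever up the steel service cover of the weighing indicator with its blade from under its overhanging lip, and swing it over until it stands open by itself, upright or past upright. Then hold the blade's tip on the ring-marked round key inside, the tool upright, pressing the key gently about half-way down (it must not bottom), and finish there, still gripping the tool and holding the key down. Leave the square key, the other tools and everything else on the bench alone.

Things in the scene. Friction and masses are not known exactly. Their poses are not given: they have to be found in the camera images.
- indicator: fixed grey weighing indicator, housing 150 (its x) by 220 mm (its y), top at 50 mm; origin: centre of underside, z up; front (-x) roughly faces the robot. Display head, 104 mm high, at x -5 to 70, y 0 to 108 mm. Recess at x -62 to 8, y -95 to -31 mm, floor at 30 mm, holds two sprung keys under a hinged steel cover whose free edge overhangs the right (-y) side face by 20 mm, free below
- cover (a joint): angle of the service cover, rad: 0 shut (flat over the recess), growing as its right-hand (-y) edge rises and swings over to +y, stop at 1.95. Stiff hinge (0.1 N m of friction, 1 to 2 N at the lip): it stays at whatever angle it is left. Starts shut or nearly (up to 0.06)
- cover_hinge (a point): centre of the cover's hinge axis, which runs along the indicator's x at the cover's left (+y) edge, 52 mm above the bench, at x -27, y -27 mm of the indicator; fixed, axes as the indicator's
- cover_lip (a point): middle of the cover's lower free edge (lip), to be lifted from below; when shut 103 mm to the -y side of the hinge axis and 2 mm below it (50 mm above the bench). Moves with the cover, a flat steel plate 103 mm long, 82 mm wide, 4 mm thick; axes turn with it (y from lip to hinge, x along the lip)
- round_key (a joint): how far the round key is pushed down, m: 0 up, 0.010 bottomed. Sprung: about 1 N to start, 8 N at the bottom (700 N/m)
- round_key_top (a point): centre of the top of the round key, the one to press: steel, 16 mm across, engraved with a ring and centre dot. When up its top is 44 mm above the bench, 6 mm below the recess rim, at -16 mm x, -35 mm y of the hinge point; z up; moves with the key
- square_key (a joint): how far the square key is pushed down, m: 0 up, 0.010 bottomed; to be left alone
- square_key_top (a point): centre of the top of the square key, plain steel, 15 x 15 mm, 32 mm behind (+x of) the round key; not to be pressed
- rack: fixed aluminium tool rack, 60 mm (x) by 160 mm (y), top plate at 90 mm; origin: centre of underside, z up. Three slots (6.5 x 11.5 mm) in a row along its y, 45 mm apart, each with a tool standing upright: the blade tool, a round scriber and a marker pen, in any order. No tool reaches higher than 150 mm
- blade_tool_mid (a point): middle of the 140 mm long opening tool: 70 mm above its tip, 10 mm below its handle. z: from tip to handle, x: thin direction (nearly the rack's x), y: wide direction. Black box-shaped handle 60 mm long (80 to 140 mm above the tip), 14 mm (x) by 24 mm (y). It stands with the handle's underside on the rack's plate, the blade through the slot, tip 10 mm above the bench; 60 g
- blade_tip (a point): the very end of the blade, on the tool's axis; same axes as the tool. The blade is straight steel, 80 mm long, 9 mm wide (y), 4 mm thick (x), 2.5 mm thick over its last 4 mm
- blade_tool: the whole blade tool; this origin is at the blade tip, axes as above
- scriber: round-handled scriber standing in the rack (handle 18 mm across, 52 mm tall); origin at its lower end
- marker: short grey marker pen standing in the rack (20 mm across, 38 mm tall above the rack); origin at its lower end
- parcel_b: wrapped tan parcel 160 x 70 x 45 mm, bystander; origin at its lower end
- weight: steel knobbed check weight, 44 mm across, 57 mm tall, bystander; origin at its lower end
- mug: white mug 76 mm across, 90 mm tall, bystander; origin at its lower end
- label_roll: roll of labels lying flat, 76 mm across, 28 mm tall, bystander; origin at its lower end
- jar: glass sample jar 50 mm across, 75 mm tall, bystander; origin at its lower end

How it is judged (in metres and radians):
On the way, in this order (a step that is already met when the one before it is completed fails the run):
1. the blade tool, held in the fingers, is out of the rack (height (world z) of blade_tip above 0.095 m and contact force between blade_tool and the fingers above 1 N), for 0.1 s.
2. the blade tool is levering the cover up: it touches the cover, which is raised by more than 0.25 rad (value of joint cover above 0.25 rad and contact force between blade_tool and cover above 0.2 N), for 0.1 s.
3. the cover is open by at least 1.2 rad and stands by itself, the tool and the fingers off it (value of joint cover above 1.2 rad and contact force between each of blade_tool, the fingers and cover below 0.1 N), for 0.2 s.
At the end, for the whole second after the job is handed in: Through the last second the cover is open at least 1.2 rad, the blade's tip is within 6.5 mm of the round key's centre, the tool is within 0.17 rad of upright and still in the fingers, and it holds the key 2.5 to 8.5 mm down (of 10 mm) with 1.5 to 9 N, without moving (value of joint cover above 1.2 rad and horizontal distance between blade_tip and round_key_top below 0.0065 m and angle between blade_tip's own z axis and vertical below 0.17 rad and value of joint round_key between 0.0025 and 0.0085 m and contact force between blade_tool and round_key between 1.5 and 9 N and contact force between blade_tool and the fingers above 1 N and contact force between the fingers and round_key below 0.1 N and linear speed of blade_tool below 0.02 m/s); the arm keeps its last pose, push and grip.
It fails at once if the round key is rammed: more than 25 N (contact force between blade_tool and round_key above 25 N).
It fails at once if the square key is pressed more than 4 mm (value of joint square_key above 0.004 m).
It fails at once if another tool or a bystander is displaced by more than 40 mm (distance of any of scriber, marker, parcel_b, weight, mug, label_roll, jar from where it was at the start of the episode above 0.04 m).
It also fails if it takes over 54 s, if anything falls off the work surface, if the arm or the gripper's body presses on something with over 40 N, if the wrist force passes 120 N, or if a joint passes its speed limit or range.

## Robot

A 7-joint arm with a two-finger parallel gripper is mounted at the origin on the work surface. World frame = base frame: x ahead of the robot, y to its left, z up, the work surface at z = 0. Lengths are in m, angles in degrees, forces in N, time in s.
With the tool pointing down it reaches from about 0.425 to 0.875 m from the base axis. Payload 4.7 kg.
Tool frame: the origin (TCP) lies at the very end of the fingers, on their centre line; the grasp point (between the pads) lies 19 mm behind it; z points along the fingers, y is the direction in which the jaws open and shut (so a half turn about z gives the same grasp; the last joint's range is limited). The gripper opens to 87 mm and grips with 3 to 60 N. Pads are 19 mm wide; open, the fingers measure 117 mm over their backs; the gripper's body (75 mm by 190 mm) begins 51 mm behind the grasp point.
Start: joints at [66.526, 18.392, -4.016, 83.108, 1.295, 78.541, -3.26], TCP at [0.267, -0.593, 0.223] pointing down, gripper open.
Joint ranges: [-163.93, 163.93], [-17.29, 119.83], [-79.2, 71.16], [3.27, 140.29], [-89.18, 269.18], [5.43, 117.66], [-154.24, 154.24]. Speed limits (degrees/s): [147.25, 147.25, 180, 180, 180, 180, 180].

## Interface

Orientations are given as [roll, pitch, yaw] about the fixed x, y, z axes, in that order (R = Rz(yaw) Ry(pitch) Rx(roll)).
In Python, from bench import monitor, grab_frame, camera_info, arm, spotter gives the robot as it stands.
- The arm moves only by the tool play_rows, never from a script. Its argument "plan" is a list of rows, each a list of 3 entries, a list of its own where there are three numbers: the gripper's target within -1 to 1 (shut at 1, half-way at 0, fully open at -1), then the shift along the tool's x, y, z in mm, then the turn about the tool's z in rad. A call has 1 to 5 rows; each row shifts and turns the commanded pose from where the row before left it, along the tool's axes as they then stand; what a row does not reach is not made up. A row lasts 1/12 s, in which the tool goes at most 41.7 mm and 7.16 degrees, less where a joint would pass 70% of its speed; a pose out of reach is approached as far as the arm can. A call is refused whole if a number of a shift passes 41.7 or a number of a turn 0.125, either way. A call with a gripper value outside its range is refused whole. The fingers move at their own pace and stop on an object; "newtons" is the grip in N (left out, the last holds). Time passes only in rows, so rows that do not move let the fingers close. It gives the time, the measured TCP pose, the force and the opening at its end, in the units of the state.
- monitor.state(): the state, without advancing time (a new reading comes with each control period).
- grab_frame(name): name is "scene" or "top"; returns the picture (400x640x3 uint8, red, green, blue); there is no depth.
- camera_info(name): a dict with "intrinsics" (3x3 intrinsics, pixels), "view" (4x4, takes a point from world to camera coordinates). Camera axes: x right, y down, z forward; pixel columns grow to the right and rows downward; lengths in m; the calibration is good to about 2 mm. A picture is of the moment at which its call begins. camera_info takes no time and is no camera call.
- arm.close_job(): hands the job in, once; it reports no verdict.
Trained networks look in the newest picture that a camera, given by its name, has taken for a name from the list of things; names that differ only in an ending like _2 or _b are one class to them, and where a whole thing is asked for, a point or a joint stands for the part that bears it (a point fixed in the world has none). Each returns a list of dicts, best first, with "conf" (0 to 1); they miss things now and then, are a little off and sometimes report something else, mostly with a low value. They report only what shows in the picture. A call takes as long as a camera call.
- spotter.silhouettes(thing, camera): "mask" (400x640 bool, what is visible of it) and "bbox" ([left, top, right, bottom] in pixels, round what is visible of it).
The state is a dict: "time_s": time; "joints": joint angles; "qvel": joint speeds; "tau": joint torques, N m; "tcp_pos": TCP position; "eef_rot": TCP orientation; "contact_force": force on the tool from outside, world axes, zero at the start; "ft_torque": the same for the moment, N m; "finger_gap": finger opening in m.
Only numpy, scipy, OpenCV 4.12 (cv2) and the standard library are available. Lean on these libraries where they do the work, as an engineer would, in place of code of your own. Each camera call takes 0.05 s, during which the arm holds its last target.

## Working session

There is one attempt and no reset: what is moved stays moved. The work goes in short steps, Python scripts to look and compute and a tool call to move; the robot and the scene stay as the last step left them, time stands still between calls to the robot, and variables do not carry over. Pictures are saved under pics/ and viewed, and the job is handed in when it is done.

Besides the shell and the picture viewer there is one more tool, called after "Request:" as name(argument=value, ...) on one line, values as JSON. play_rows: Moves the arm, as the interface text tells. Its arguments: {"type":"object","properties":{"plan":{"type":"array"},"newtons":{"type":"number"}},"required":["plan"]}

```bash
ls; mkdir -p pics
python3 - <<'E'
from bench import monitor, grab_frame, camera_info, arm, spotter
import cv2
print(monitor.state())
for n in("scene","top"):
    f=grab_frame(n); cv2.imwrite(f"pics/{n}0.png",f[:,:,::-1]); print(n,camera_info(n))
E
```

```text
pics
{'time_s': 0.0, 'joints': array([66.52551586, 18.43888343, -4.01665913, 83.17557473,  1.29475391,
       78.53885994, -3.26059448]), 'qvel': array([-0.03368952, -0.01354199, -0.11354481, -0.04939877,  0.0099807 ,
       -0.04490801,  0.03964321]), 'tau': array([-1.37132411e-04, -4.91295326e+01, -4.04005805e-01, -3.12535429e+01,
       -6.38553291e-02,  4.36813734e-02,  1.99695760e-04]), 'tcp_pos': array([ 0.26704299, -0.59201004,  0.22145775]), 'eef_rot': array([-1.79891915e+02,  5.09517866e-03,  2.42846800e+01]), 'contact_force': array([ 1.16030862,  0.33309051, -0.55962673]), 'ft_torque': array([-0.00639009, -0.03171876,  0.00265421]), 'finger_gap': 0.0871194029632445}
scene {'intrinsics': array([[454.94492888,   0.        , 321.11649274],
       [  0.        , 454.94492888, 201.21088393],
       [  0.        ,   0.        ,   1.        ]]), 'view': array([[ 0.69943352,  0.71458894,  0.01246579, -0.3811534 ],
       [ 0.52767729, -0.50456512, -0.68335256, -0.24059813],
       [-0.48202638,  0.4845376 , -0.72998211,  1.3349179 ],
       [ 0.        ,  0.        ,  0.        ,  1.        ]])}
top {'intrinsics': array([[384.21665228,   0.        , 315.37613227],
       [  0.        , 384.21665228, 196.96486735],
       [  0.        ,   0.        ,   1.        ]]), 'view': array([[ 0.00184409, -0.99914379,  0.04133146, -0.03953956],
       [-0.99361541, -0.00649318, -0.11263329,  0.55674932],
       [ 0.11280523, -0.04085987, -0.99277664,  0.85696629],
       [ 0.        ,  0.        ,  0.        ,  1.        ]])}
```

View pics/scene0.png

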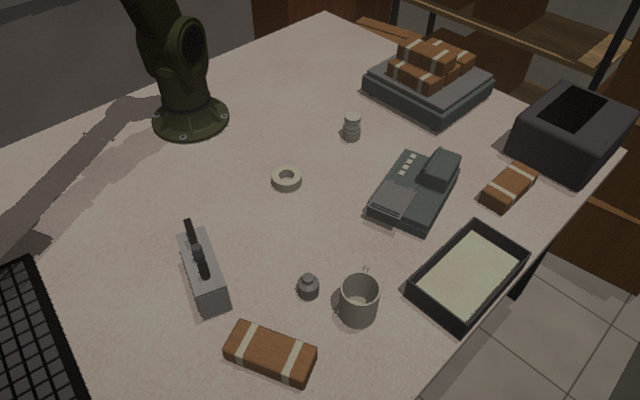

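View pics/top0.png

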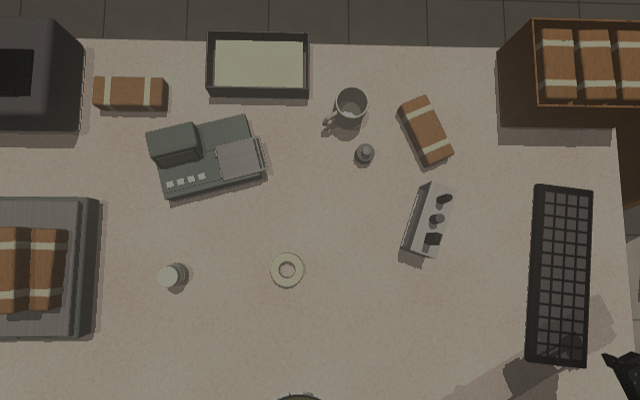

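```bash
cat > h.py <<'E'
import numpy as np, cv2
from scipy.optimize import least_squares
from bench import monitor, grab_frame, camera_info, arm, spotter
CI={n:camera_info(n) for n in("scene","top")}
def proj(n,P):
    P=np.atleast_2d(P); V=CI[n]['view'];K=CI[n]['intrinsics']
    c=P@V[:3,:3].T+V[:3,3]; p=c@K.T; return p[:,:2]/p[:,2:]
def ray(n,uv,z):
    V=CI[n]['view'];K=CI[n]['intrinsics'];R=V[:3,:3]
    o=-R.T@V[:3,3]; d=R.T@np.linalg.solve(K,[uv[0],uv[1],1.]); return o+d*(z-o[2])/d[2]
def zoom(n,box,k,fn):
    f=cv2.imread(fn) if isinstance(fn,str) else fn
    l,t,r,b=box; return cv2.resize(f[t:b,l:r],None,fx=k,fy=k,interpolation=cv2.INTER_CUBIC)
E
python3 - <<'E'
from h import *
def br(i): return np.clip(i.astype(float)*1.8,0,255).astype(np.uint8)
cv2.imwrite("pics/z1.png",br(zoom("top",(390,170,470,270),6,"pics/top0.png")))
cv2.imwrite("pics/z2.png",br(zoom("top",(135,100,275,210),5,"pics/top0.png")))
cv2.imwrite("pics/z3.png",br(zoom("scene",(165,205,245,325),5,"pics/scene0.png")))
cv2.imwrite("pics/z4.png",br(zoom("scene",(355,135,475,245),5,"pics/scene0.png")))
for t in("blade_tool","scriber","marker","cover","indicator","rack","cover_lip"):
  for c in("top","scene"):
    for d in spotter.silhouettes(t,c)[:2]:
        ys,xs=np.nonzero(d['mask']); print(t,c,round(d['conf'],2),d['bbox'],xs.mean().round(1),ys.mean().round(1),len(xs))
        np.save(f"/tmp/m_{t}_{c}.npy",d['mask']) if d['conf']>.4 else 0
E
```

```text
blade_tool top 0.44 [424.4, 232.2, 440.5, 242.5] 432.3 238.3 175
blade_tool scene 0.51 [183.5, 217.9, 196.7, 249.4] 190.5 230.9 190
scriber top 0.52 [435.0, 194.8, 453.6, 203.4] 443.6 198.1 119
scriber top 0.31 [423.1, 235.1, 442.2, 247.6] 432.5 237.9 200
scriber scene 0.53 [195.8, 255.1, 212.3, 278.0] 203.4 268.5 214
scriber scene 0.17 [189.9, 242.1, 204.9, 257.9] 197.6 252.0 182
marker top 0.67 [424.7, 235.2, 440.2, 246.7] 432.4 238.1 206
marker top 0.65 [428.5, 214.3, 445.2, 225.8] 436.3 217.8 107
marker scene 0.69 [190.7, 241.0, 205.6, 258.5] 197.6 251.3 203
cover top 0.66 [212.5, 134.5, 266.8, 181.2] 241.1 157.2 1599
cover top 0.41 [159.5, 262.3, 188.0, 288.4] 172.3 274.5 605
cover scene 0.57 [365.5, 181.6, 417.6, 219.8] 391.9 200.1 1177
cover scene 0.33 [184.9, 220.8, 197.3, 246.7] 190.2 231.6 216
indicator top 0.96 [143.5, 113.7, 270.0, 202.2] 205.5 155.9 7288
indicator scene 0.63 [367.3, 148.3, 461.4, 242.3] 415.4 190.6 5518
indicator scene 0.46 [185.7, 219.8, 200.7, 243.6] 190.5 231.2 205
rack top 0.94 [398.1, 179.7, 458.6, 257.7] 426.7 218.4 2333
rack top 0.16 [354.3, 142.0, 377.7, 161.5] 364.4 153.1 315
rack scene 0.57 [173.6, 224.6, 231.7, 319.6] 205.6 277.3 2253
cover_lip top 0.86 [217.8, 135.3, 265.1, 182.8] 241.1 157.0 1616
cover_lip top 0.58 [269.1, 249.9, 306.5, 287.8] 286.6 268.7 722
cover_lip scene 0.63 [365.3, 180.6, 415.5, 220.0] 392.0 199.8 1185
```

View pics/z1.png

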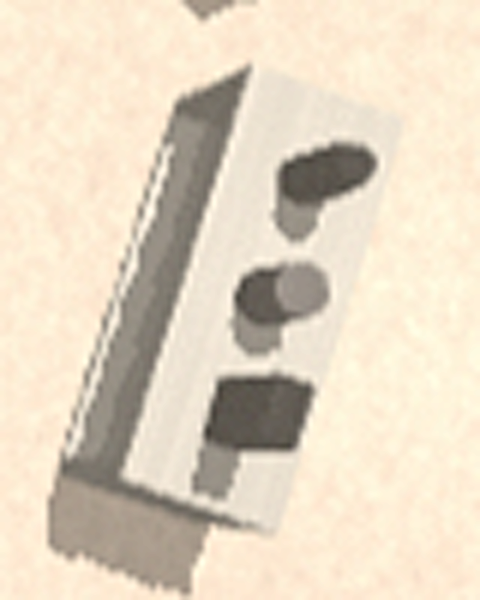

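View pics/z2.png

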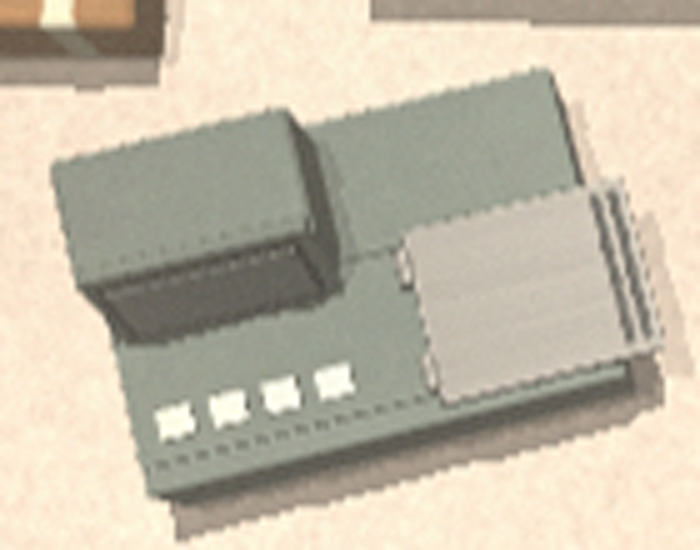

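View pics/z3.png

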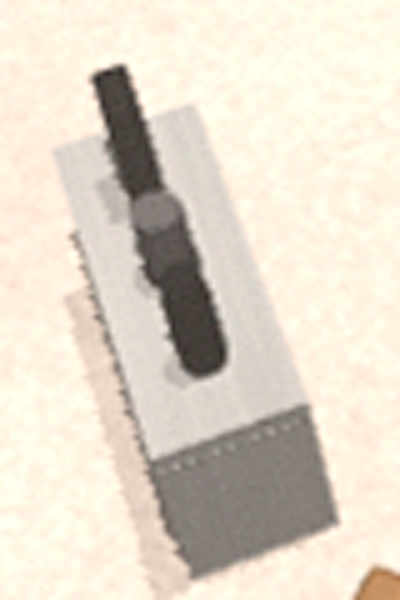

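View pics/z4.png

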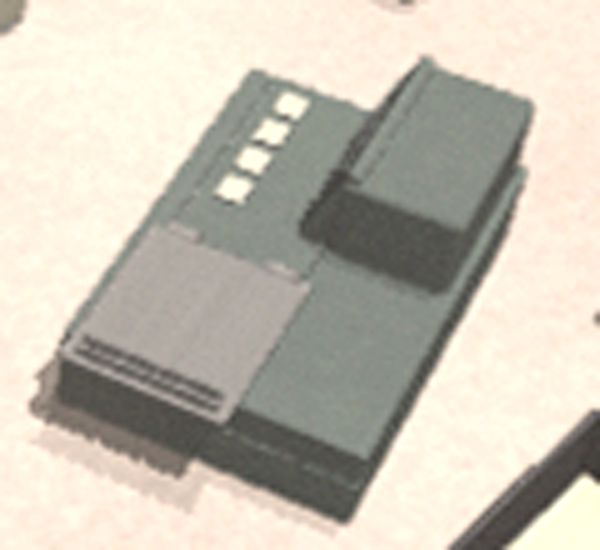

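```bash
cat >> h.py <<'E'
def uz(pts,l,t,k): return (np.array(pts,float)+.5)/k-.5+[l,t]
def pose(p,L):
    c,s=np.cos(p[2]),np.sin(p[2]); L=np.atleast_2d(np.array(L,float))/1000
    return np.c_[p[0]+c*L[:,0]-s*L[:,1],p[1]+s*L[:,0]+c*L[:,1],L[:,2]]
def fit(obs,p0):
    f=lambda p:np.concatenate([(proj(n,pose(p,L))-uv).ravel() for n,L,uv in obs])
    r=least_squares(f,p0,loss='soft_l1'); return r.x,r.fun
E
python3 - <<'E'
from h import *
R=[[30,80,90],[30,-80,90],[-30,-80,90],[-30,80,90]]
tp=uz([(252,65),(405,120),(275,533),(122,478)],390,170,6)
print([ray('top',u,.09).round(3) for u in tp])
sc=uz([(55,150),(192,105),(310,405),(155,462)],165,205,5)
print([ray('scene',u,.09).round(3) for u in sc])
tp2=uz([(405,235),(620,180),(662,345),(440,403)],135,100,5)
print([ray('top',u,.054).round(3) for u in tp2])
sc2=uz([(155,225),(310,278),(228,415),(65,345)],355,135,5)
print([ray('scene',u,.054).round(3) for u in sc2])
E
```

```text
[array([ 0.589, -0.291,  0.09 ]), array([ 0.569, -0.347,  0.09 ]), array([ 0.419, -0.294,  0.09 ]), array([ 0.438, -0.239,  0.09 ])]
[array([ 0.42 , -0.293,  0.09 ]), array([ 0.439, -0.24 ,  0.09 ]), array([ 0.59 , -0.291,  0.09 ]), array([ 0.571, -0.346,  0.09 ])]
[array([0.668, 0.19 , 0.054]), array([0.695, 0.094, 0.054]), array([0.618, 0.073, 0.054]), array([0.591, 0.172, 0.054])]
[array([0.591, 0.171, 0.054]), array([0.665, 0.196, 0.054]), array([0.692, 0.101, 0.054]), array([0.613, 0.081, 0.054])]
```

Run:
```python
from h import *
R=[[30,-80,90],[-30,-80,90],[-30,80,90],[30,80,90]]
tp=uz([(252,65),(405,120),(275,533),(122,478)],390,170,6)
sc=uz([(310,405),(155,462),(55,150),(192,105)],165,205,5)
pr,res=fit([('top',R,tp),('scene',R,sc)],[.504,-.293,np.radians(71)])
print('rack',pr[:2],np.degrees(pr[2]),np.abs(res).round(1))
C=[[14,-27,54],[14,-130,54],[-68,-130,54],[-68,-27,54]]
tp2=uz([(405,235),(620,180),(662,345),(440,403)],135,100,5)
sc2=uz([(310,278),(228,415),(65,345),(155,225)],355,135,5)
H=[[75,-110,50]]; th=uz([(550,68)],135,100,5)
D=[[70,0,104],[70,108,104]]; td=uz([(290,110),(52,165)],135,100,5)
obs=[('top',C,tp2),('scene',C,sc2),('top',H,th),('top',D,td)]
pi,res=fit(obs,[.64,.17,np.radians(14)])
print('ind',pi[:2],np.degrees(pi[2]),res.reshape(-1,2).round(1).tolist())
np.save('/tmp/pr.npy',pr);np.save('/tmp/pi.npy',pi)
def box(p,x0,x1,y0,y1,z0,z1): return pose(p,[[x,y,z] for z in(z0,z1) for x,y in((x0,y0),(x1,y0),(x1,y1),(x0,y1))])
E=[(0,1),(1,2),(2,3),(3,0),(4,5),(5,6),(6,7),(7,4),(0,4),(1,5),(2,6),(3,7)]
for n in('top','scene'):
    k=4; im=cv2.resize(cv2.imread(f'pics/{n}0.png'),None,fx=k,fy=k,interpolation=cv2.INTER_CUBIC)
    im=np.clip(im*1.8,0,255).astype(np.uint8)
    for B,c in((box(pr,-30,30,-80,80,0,90),(0,255,0)),(box(pr,-7,7,33,57,90,150),(0,0,255)),(box(pi,-75,75,-110,110,0,50),(0,255,0)),(box(pi,-68,14,-130,-27,50,54),(0,0,255)),(box(pi,-5,70,0,108,50,104),(255,0,0))):
        q=((proj(n,B)+.5)*k-.5)
        for a,b in E: cv2.line(im,tuple(map(int,q[a].round())),tuple(map(int,q[b].round())),c,1)
    a=(390,170,470,265) if n=='top' else (165,205,245,325)
    b=(140,100,275,210) if n=='top' else (355,135,475,250)
    A=im[a[1]*k:a[3]*k,a[0]*k:a[2]*k]; Bm=im[b[1]*k:b[3]*k,b[0]*k:b[2]*k]
    h=max(A.shape[0],Bm.shape[0]); pad=lambda X:np.pad(X,((0,h-X.shape[0]),(0,0),(0,0)))
    cv2.imwrite(f'pics/ov_{n}.png',cv2.resize(np.hstack([pad(A),pad(Bm)]),None,fx=.93,fy=.93))
hp=pose(pi,[[-27,-27,52],[-27,-130,50],[-43,-62,44]]); print(hp.round(4)); print('blade',pose(pr,[[0,45,10]]).round(4))
```

```text
rack [ 0.50437202 -0.29258335] 70.79171835212637 [0.1 0.5 0.  0.6 0.4 0.  0.3 0.1 0.1 0.5 0.8 0.  0.9 0.1 0.7 0.5]
ind [0.64696936 0.21529657] 15.481904253259279 [[-1.2, 0.1], [0.0, -0.2], [0.7, 1.0], [0.5, 1.0], [0.2, 1.4], [-1.0, 2.6], [-1.7, 2.6], [-0.7, -0.5], [-0.9, -0.1], [-1.9, -2.1], [-4.4, -0.7]]
[[0.6282 0.1821 0.052 ]
 [0.6557 0.0828 0.05  ]
 [0.6221 0.1441 0.044 ]]
blade [[ 0.4619 -0.2778  0.01  ]]
```

View pics/ov_top.png

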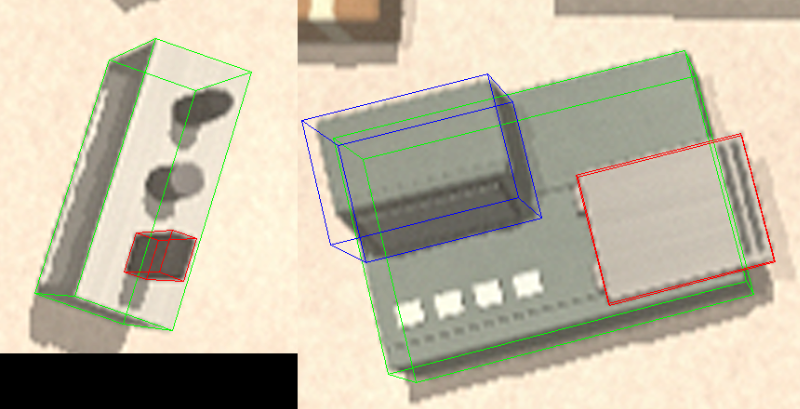

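View pics/ov_scene.png

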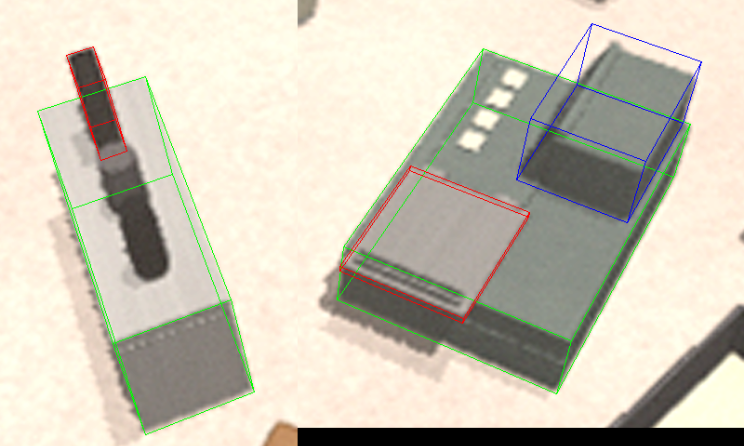

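Run:
```python
from h import *
def cov(th):
    e=np.array([-np.cos(th),np.sin(th)]); n=np.array([np.sin(th),np.cos(th)])
    a=2*n; b=103*e+2*n
    return [[14,-27+a[0],52+a[1]],[14,-27+b[0],52+b[1]],[-68,-27+b[0],52+b[1]],[-68,-27+a[0],52+a[1]]]
tp2=uz([(405,235),(622,180),(662,345),(440,403)],135,100,5)
sc2=uz([(310,278),(228,420),(65,350),(155,225)],355,135,5)
Ht=[[75,-110,50],[-75,110,0]]; th=uz([(550,68),(155,495)],135,100,5)
Hs=[[75,-110,50],[75,-110,0],[-75,110,50]]; ts=uz([(372,460),(347,522),(250,70)],355,135,5)
f=lambda p:np.concatenate([(proj(n,pose(p,L))-u).ravel() for n,L,u in(('top',cov(p[3]),tp2),('scene',cov(p[3]),sc2),('top',Ht,th),('scene',Hs,ts))])
r=least_squares(f,[.64,.17,.26,.03],loss='soft_l1');p=r.x
print(p[:2],np.degrees(p[2]),p[3],r.fun.reshape(-1,2).round(1).tolist())
np.save('/tmp/pi.npy',p)
hp=pose(p,[[-27,-27,52],[-27,-130,50],[-43,-62,44]]); print(hp.round(4))
```

```text
[0.64887426 0.21569039] 14.722567165251528 0.04947537946570667 [[-1.3, -0.6], [-0.6, -0.9], [0.0, 0.6], [-0.0, 0.5], [0.8, 1.7], [-0.6, 0.2], [-1.2, -0.1], [0.1, -0.5], [-0.4, -0.4], [5.1, 2.6], [-0.8, 0.1], [0.2, 1.8], [1.1, -0.7]]
[[0.6296 0.1827 0.052 ]
 [0.6558 0.0831 0.05  ]
 [0.623  0.1448 0.044 ]]
```

```bash
cat >> h.py <<'E'
from scipy.spatial.transform import Rotation as Ro
def axes(yawdeg): return Ro.from_euler('xyz',[180,0,yawdeg],degrees=True).as_matrix()
def plan(tgt,yaw,n,n_turn=None):
    """world target -> equal rows; prints total in current tool axes when no turn, else row list"""
    s=monitor.state(); p=np.array(s['tcp_pos']); y=s['eef_rot'][2]
    dy=(yaw-y+180)%360-180; print('t',round(s['time_s'],2),'tcp',p.round(4),'rot',s['eef_rot'].round(2),'F',s['contact_force'].round(1),'gap',round(s['finger_gap'],4))
    step=(np.array(tgt)-p)/n; yy=y
    for i in range(n):
        d=axes(yy).T@step; print([*(d*1000).round(1)],round(-np.radians(dy/n),4)); yy+=dy/n
E
python3 -c "
from h import *
plan([.4619,-.2778,.225],-19.2,12)"
```

```text
t 0.8 tcp [ 0.2673 -0.5925  0.2226] rot [179.99   0.    24.28] F [ 0.2  0.9 -0.1] gap 0.087
[np.float64(25.6), np.float64(-17.2), np.float64(-0.2)] 0.0632
[np.float64(24.4), np.float64(-18.8), np.float64(-0.2)] 0.0632
[np.float64(23.2), np.float64(-20.3), np.float64(-0.2)] 0.0632
[np.float64(21.9), np.float64(-21.8), np.float64(-0.2)] 0.0632
[np.float64(20.4), np.float64(-23.1), np.float64(-0.2)] 0.0632
[np.float64(18.9), np.float64(-24.3), np.float64(-0.2)] 0.0632
[np.float64(17.4), np.float64(-25.5), np.float64(-0.2)] 0.0632
[np.float64(15.7), np.float64(-26.5), np.float64(-0.2)] 0.0632
[np.float64(14.0), np.float64(-27.5), np.float64(-0.2)] 0.0632
[np.float64(12.2), np.float64(-28.3), np.float64(-0.2)] 0.0632
[np.float64(10.4), np.float64(-29.0), np.float64(-0.2)] 0.0632
[np.float64(8.6), np.float64(-29.6), np.float64(-0.2)] 0.0632
```

Request:
play_rows(plan=[[-1, [25.6, -17.2, 0], 0.063], [-1, [24.4, -18.8, 0], 0.063], [-1, [23.2, -20.3, 0], 0.063], [-1, [21.9, -21.8, 0], 0.063], [-1, [20.4, -23.1, 0], 0.063]], newtons=60)

```text
time_s: 1.22
tcp_pos: [0.349, -0.4601, 0.2227]
eef_rot: [180.0, -0.0, 6.0]
contact_force: [0.9, -0.5, 0.9]
finger_gap: 0.0869
```

Request:
play_rows(plan=[[-1, [18.9, -24.3, 0], 0.063], [-1, [17.4, -25.5, 0], 0.063], [-1, [15.7, -26.5, 0], 0.063], [-1, [14.0, -27.5, 0], 0.063], [-1, [12.2, -28.3, 0], 0.063]])

```text
time_s: 1.63
tcp_pos: [0.4297, -0.3287, 0.2228]
eef_rot: [180.0, -0.0, -12.0]
contact_force: [0.7, -0.4, -0.1]
finger_gap: 0.0869
```

Request:
play_rows(plan=[[-1, [10.4, -29.0, 0], 0.063], [-1, [8.6, -29.6, 0], 0.063], [-1, [0, 0, 0], 0], [-1, [0, 0, 0], 0]])

```text
time_s: 1.97
tcp_pos: [0.4626, -0.2755, 0.2228]
eef_rot: [180.0, -0.0, -18.7]
contact_force: [0.4, -1.3, -0.5]
finger_gap: 0.0869
```

```bash
python3 -c "
from h import *
plan([.4619,-.2778,.096],-19.2,5)"
```

```text
t 1.97 tcp [ 0.4626 -0.2755  0.2228] rot [ 1.800e+02 -3.000e-02 -1.874e+01] F [ 0.4 -1.3 -0.5] gap 0.0869
[np.float64(0.0), np.float64(0.5), np.float64(25.4)] 0.0016
[np.float64(0.0), np.float64(0.5), np.float64(25.4)] 0.0016
[np.float64(0.0), np.float64(0.5), np.float64(25.4)] 0.0016
[np.float64(0.0), np.float64(0.5), np.float64(25.4)] 0.0016
[np.float64(0.0), np.float64(0.5), np.float64(25.4)] 0.0016
```

Request:
play_rows(plan=[[-1, [0, 2.4, 20], 0.008], [-1, [0, 0, 25], 0], [-1, [0, 0, 25], 0], [-1, [0, 0, 20], 0], [-1, [0, 0, 10], 0]])

```text
time_s: 2.38
tcp_pos: [0.4581, -0.2807, 0.1197]
eef_rot: [-180.0, 0.2, -19.6]
contact_force: [0.2, 0.8, 0.2]
finger_gap: 0.0872
```

Run:
```python
from h import *
for n in("scene","top"):
    f=grab_frame(n)[:,:,::-1]; 
    b=(380,150,500,270) if n=='top' else (150,180,260,330)
    cv2.imwrite(f"pics/g_{n}.png",np.clip(zoom(n,b,4,f)*1.8,0,255).astype(np.uint8))
```

```text
(no output)
```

View pics/g_scene.png

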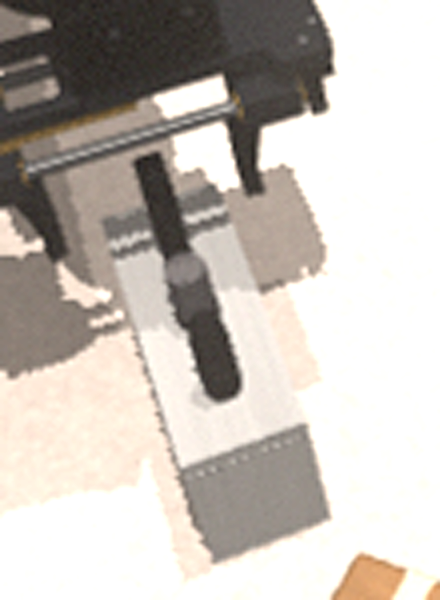

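View pics/g_top.png

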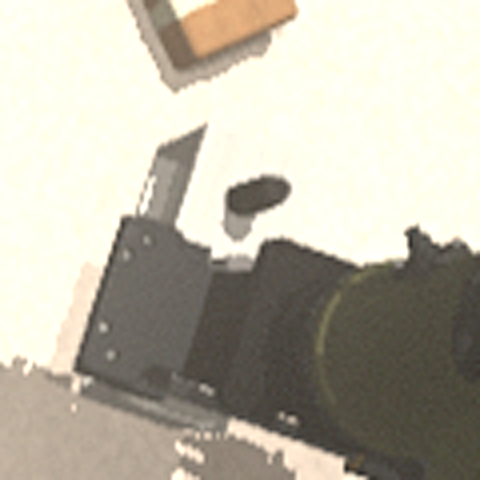

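```bash
python3 -c "
from h import *
plan([.4619,-.2778,.096],-19.2,1)"
```

```text
t 2.48 tcp [ 0.4587 -0.2803  0.1207] rot [-179.98    0.23  -19.58] F [-0.3  0.7 -0.1] gap 0.0869
[np.float64(2.2), np.float64(-3.5), np.float64(24.7)] -0.0066
```

Request:
play_rows(plan=[[-1, [0, 0, 0], 0], [-1, [0, 0, 0], 0], [-1, [0, 0, 0], 0]])

```text
time_s: 2.73
tcp_pos: [0.4615, -0.2806, 0.1242]
eef_rot: [180.0, -0.2, -19.5]
contact_force: [0.5, 0.3, 0.7]
finger_gap: 0.0871
```

```bash
python3 -c "
from h import *
plan([.4619,-.2778,.096],-19.2,1)"
```

```text
t 2.73 tcp [ 0.4615 -0.2806  0.1242] rot [ 1.7995e+02 -1.6000e-01 -1.9500e+01] F [0.5 0.3 0.7] gap 0.0871
[np.float64(-0.6), np.float64(-2.8), np.float64(28.2)] -0.0053
```

Request:
play_rows(plan=[[-1, [-0.6, -2.8, 12], -0.005], [-1, [0, 0, 10], 0], [-1, [0, 0, 6], 0], [-1, [0, 0, 0], 0], [-1, [0, 0, 0], 0]])

```text
time_s: 3.15
tcp_pos: [0.4604, -0.2767, 0.0937]
eef_rot: [-180.0, 0.1, -19.2]
contact_force: [0.3, 0.3, 0.4]
finger_gap: 0.0873
```

```bash
python3 -c "
from h import *
plan([.4619,-.2778,.096],-19.2,1)"
```

```text
t 3.15 tcp [ 0.4604 -0.2767  0.0937] rot [-1.7998e+02  1.0000e-01 -1.9200e+01] F [0.3 0.3 0.4] gap 0.0873
[np.float64(1.7), np.float64(0.5), np.float64(-2.3)] 0.0001
```

Raise slightly and close.

Request:
play_rows(plan=[[0, [1.5, 0.5, -1], 0], [1, [0, 0, 0], 0], [1, [0, 0, 0], 0], [1, [0, 0, 0], 0], [1, [0, 0, 0], 0]], newtons=60)

```text
time_s: 3.57
tcp_pos: [0.4624, -0.2781, 0.0958]
eef_rot: [180.0, -0.0, -19.2]
contact_force: [0.3, 0.5, -0.1]
finger_gap: 0.0614
```

Request:
play_rows(plan=[[1, [0, 0, 0], 0], [1, [0, 0, 0], 0], [1, [0, 0, 0], 0], [1, [0, 0, 0], 0], [1, [0, 0, 0], 0]])

```text
time_s: 3.98
tcp_pos: [0.4622, -0.278, 0.0956]
eef_rot: [180.0, -0.0, -19.2]
contact_force: [0.4, -0.6, 0.2]
finger_gap: 0.0285
```

Request:
play_rows(plan=[[1, [0, 0, 0], 0], [1, [0, 0, 0], 0], [1, [0, 0, 0], 0], [1, [0, 0, 0], 0], [1, [0, 0, 0], 0]])

```text
time_s: 4.4
tcp_pos: [0.4622, -0.278, 0.0955]
eef_rot: [180.0, -0.0, -19.2]
contact_force: [-0.7, 0.4, -0.9]
finger_gap: 0.0135
```

Request:
play_rows(plan=[[1, [0, 0, -8], 0], [1, [0, 0, -20], 0], [1, [0, 0, -25], 0], [1, [0, 0, -25], 0], [1, [0, 0, -25], 0]])

```text
time_s: 4.82
tcp_pos: [0.4621, -0.2778, 0.2002]
eef_rot: [180.0, -0.0, -19.2]
contact_force: [0.2, -0.2, 0.1]
finger_gap: 0.0136
```

Request:
play_rows(plan=[[1, [0, 0, -10], 0], [1, [0, 0, 0], 0], [1, [0, 0, 0], 0]])

```text
time_s: 5.07
tcp_pos: [0.4621, -0.278, 0.2084]
eef_rot: [180.0, -0.0, -19.2]
contact_force: [0.1, -0.6, -1.8]
finger_gap: 0.0137
```

Run:
```python
from h import *
for n in("scene","top"):
    f=grab_frame(n)[:,:,::-1]; 
    b=(380,150,500,270) if n=='top' else (120,130,280,330)
    cv2.imwrite(f"pics/g2_{n}.png",np.clip(zoom(n,b,4,f)*1.8,0,255).astype(np.uint8))
print(monitor.state()['finger_gap'])
```

```text
0.013736670753186747
```

View pics/g2_scene.png

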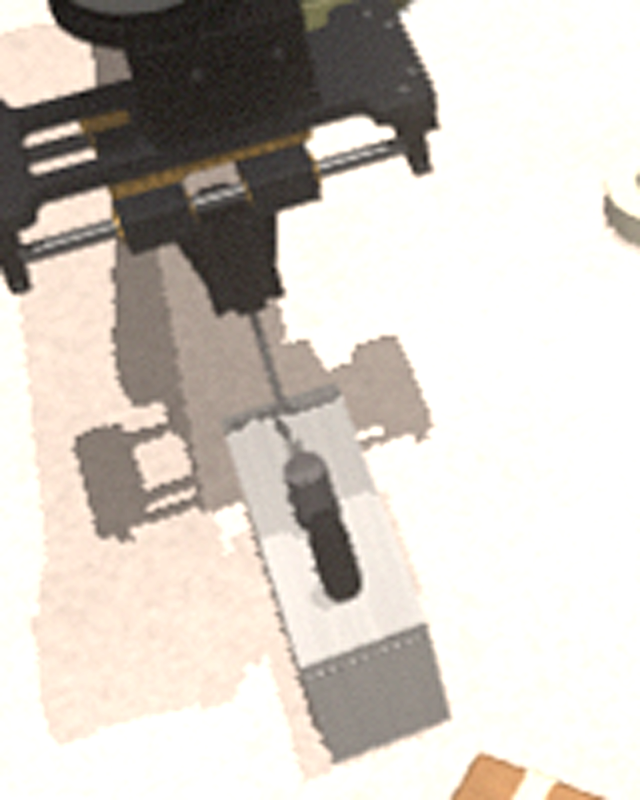

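```bash
python3 -c "
from h import *
plan([.6621,.0589,.21],14.72,12)
for c in ('weight','mug','jar'):
  for d in spotter.silhouettes(c,'top')[:1]: 
    b=d['bbox'];print(c,d['conf'],ray('top',((b[0]+b[2])/2,b[3]),0))
"
```

```text
t 5.17 tcp [ 0.4613 -0.2774  0.2067] rot [-1.7997e+02  1.7000e-01 -1.9200e+01] F [-0.1  0.4 -1. ] gap 0.0137
[np.float64(6.6), np.float64(-32.0), np.float64(-0.3)] -0.0493
[np.float64(8.2), np.float64(-31.6), np.float64(-0.3)] -0.0493
[np.float64(9.7), np.float64(-31.2), np.float64(-0.3)] -0.0493
[np.float64(11.2), np.float64(-30.7), np.float64(-0.3)] -0.0493
[np.float64(12.7), np.float64(-30.1), np.float64(-0.3)] -0.0493
[np.float64(14.2), np.float64(-29.4), np.float64(-0.3)] -0.0493
[np.float64(15.6), np.float64(-28.7), np.float64(-0.3)] -0.0493
[np.float64(17.0), np.float64(-27.9), np.float64(-0.3)] -0.0493
[np.float64(18.4), np.float64(-27.0), np.float64(-0.3)] -0.0493
[np.float64(19.7), np.float64(-26.0), np.float64(-0.3)] -0.0493
[np.float64(20.9), np.float64(-25.0), np.float64(-0.3)] -0.0493
[np.float64(22.2), np.float64(-24.0), np.float64(-0.3)] -0.0493
weight 0.55 [ 0.64245521 -0.16170358  0.        ]
mug 0.93 [ 0.72376985 -0.11089523  0.        ]
jar 0.57 [0.34754855 0.28747077 0.        ]
```

Request:
play_rows(plan=[[1, [6.6, -32.0, -5], -0.0493], [1, [8.2, -31.6, 0], -0.0493], [1, [9.7, -31.2, 0], -0.0493], [1, [11.2, -30.7, 0], -0.0493], [1, [12.7, -30.1, 0], -0.0493]])

```text
time_s: 5.73
tcp_pos: [0.5461, -0.1363, 0.2128]
eef_rot: [-180.0, 0.1, -5.0]
contact_force: [0.8, -0.2, 0.4]
finger_gap: 0.0137
```

Request:
play_rows(plan=[[1, [14.2, -29.4, 0], -0.0493], [1, [15.6, -28.7, 0], -0.0493], [1, [17.0, -27.9, 0], -0.0493], [1, [18.4, -27.0, 0], -0.0493], [1, [19.7, -26.0, 0], -0.0493]])

```text
time_s: 6.15
tcp_pos: [0.6299, 0.0037, 0.2125]
eef_rot: [-180.0, 0.1, 9.2]
contact_force: [0.0, -0.9, -0.3]
finger_gap: 0.0137
```

Request:
play_rows(plan=[[1, [20.9, -25.0, 0], -0.0493], [1, [22.2, -24.0, 0], -0.0493], [1, [0, 0, 0], 0], [1, [0, 0, 0], 0], [1, [0, 0, 0], 0]])

```text
time_s: 6.57
tcp_pos: [0.6627, 0.0578, 0.2123]
eef_rot: [180.0, 0.1, 14.7]
contact_force: [-0.2, -0.1, -0.4]
finger_gap: 0.0138
```

```bash
python3 -c "
from h import *
plan([.6621,.0589,.097],14.72,1)
for n in('scene','top'):
    f=grab_frame(n)[:,:,::-1]; 
    b=(160,80,320,230) if n=='top' else (320,80,480,250)
    cv2.imwrite(f'pics/g3_{n}.png',np.clip(zoom(n,b,3.5,f)*1.8,0,255).astype(np.uint8))
"
```

```text
t 6.57 tcp [0.6627 0.0578 0.2123] rot [1.7998e+02 1.3000e-01 1.4670e+01] F [-0.2 -0.1 -0.4] gap 0.0138
[np.float64(-0.3), np.float64(-1.2), np.float64(115.3)] -0.0009
```

View pics/g3_scene.png

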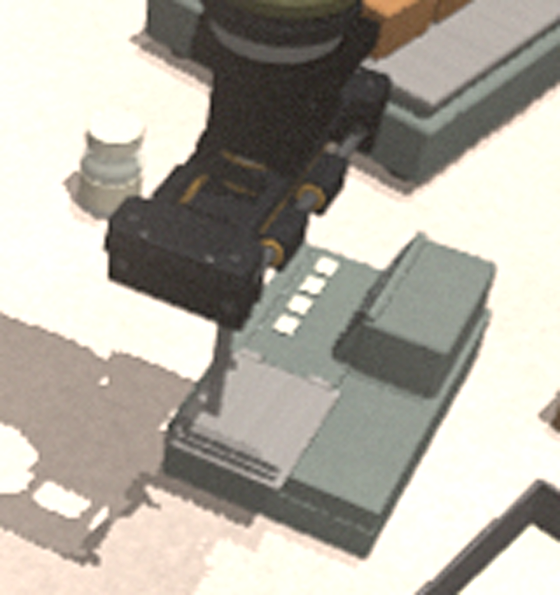

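```bash
python3 -c "
from h import *
q=proj('scene',[[.6627,.0578,.1265],[.6627,.0578,.2]]); print(q,(q-[320,80]+.5)*3.5)
"
```

```text
[[381.02120386 198.09497748]
 [385.06687556 172.44849586]] [[215.32421351 415.08242117]
 [229.48406447 325.3197355 ]]
```

```bash
python3 -c "
from h import *
f=grab_frame('scene')[:,:,::-1]
k=10; im=np.clip(zoom('scene',(350,150,420,210),k,f)*1.8,0,255).astype(np.uint8)
def P(x,y,z):
    p=Ro.from_euler('z',14.7,degrees=True).apply([x,y,0])/1000+[.6627,.0578,z]; return ((proj('scene',p)[0]-[350,150]+.5)*k-.5).round().astype(int)
for a in(-2,2):
  for b in(-4.5,4.5): cv2.line(im,tuple(map(int,P(b,a,.1268))),tuple(map(int,P(b,a,.2068))),(0,0,255),1)
cv2.imwrite('pics/t1.png',im)"
```

```text
(no output)
```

View pics/t1.png

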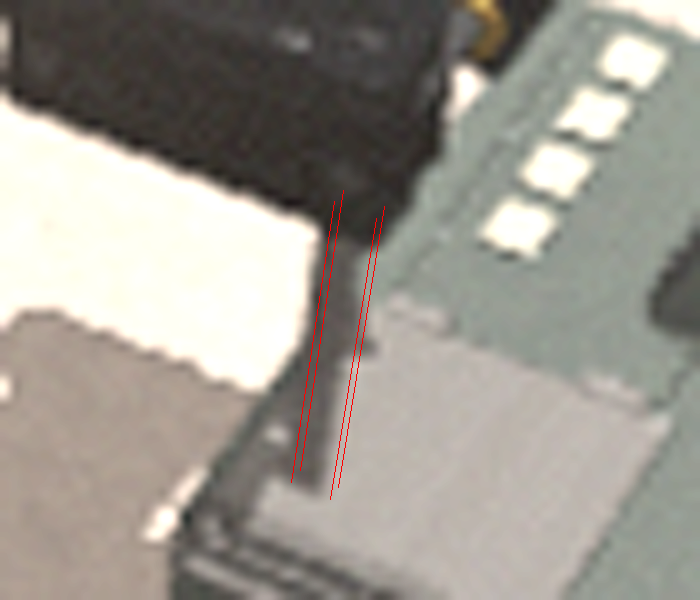

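Request:
play_rows(plan=[[1, [0, -1, 20], 0], [1, [0, 0, 30], 0], [1, [0, 0, 30], 0], [1, [0, 0, 22], 0], [1, [0, 0, 12], 0]])

```text
time_s: 7.13
tcp_pos: [0.6609, 0.0572, 0.0963]
eef_rot: [180.0, 0.3, 14.6]
contact_force: [0.0, 0.6, -0.5]
finger_gap: 0.0136
```

Request:
play_rows(plan=[[1, [0, 0, 0], 0], [1, [0, 0, 0], 0], [1, [0, 0, 0], 0], [1, [0, 0, 0], 0]])

```text
time_s: 7.47
tcp_pos: [0.6644, 0.0595, 0.1018]
eef_rot: [180.0, -0.2, 14.7]
contact_force: [-0.0, 0.7, -1.1]
finger_gap: 0.0142
```

```bash
cat >> h.py <<'E'
def rel(yaw=14.72,H=np.array([.6296,.1827])):
    s=monitor.state(); a=np.radians(yaw); d=s['tcp_pos'][:2]-H
    ex=np.array([np.cos(a),np.sin(a)]); ey=np.array([-np.sin(a),np.cos(a)])
    F=s['contact_force']
    print('t',round(s['time_s'],2),'hinge-rel x,y mm',(1000*d@ex).round(1),(1000*d@ey).round(1),'tip z',(1000*(s['tcp_pos'][2]-.0855)).round(1),'rot',s['eef_rot'].round(1),'F x,y,z',(F[:2]@ex).round(1),(F[:2]@ey).round(1),F[2].round(1),'T',s['ft_torque'].round(2),'gap',s['finger_gap'].round(4))
E
python3 -c "
from h import *
rel()"
```

```text
Traceback (most recent call last):
  File "h.py", line 34, in rel
    print('t',round(s['time_s'],2),'hinge-rel x,y mm',(1000*d@ex).round(1),(1000*d@ey).round(1),'tip z',(1000*(s['tcp_pos'][2]-.0855)).round(1),'rot',s['eef_rot'].round(1),'F x,y,z',(F[:2]@ex).round(1),(F[:2]@ey).round(1),F[2].round(1),'T',s['ft_torque'].round(2),'gap',s['finger_gap'].round(4))
                                                                                                                                                                                                                                                                              ^^^^^^^^^^^^^^^^^^^^^
AttributeError: 'float' object has no attribute 'round'
```

```bash
sed -i "s/s\['finger_gap'\].round(4)/round(s['finger_gap'],4)/" h.py
python3 -c "
from h import *
rel()"
```

```text
t 7.47 hinge-rel x,y mm 2.3 -127.9 tip z 16.3 rot [180.   -0.2  14.7] F x,y,z 0.1 0.7 -1.1 T [ 0.03 -0.01 -0.  ] gap 0.0142
```

Request:
play_rows(plan=[[1, [0, -5, 0], 0], [1, [0, -5, 0], 0], [1, [0, -4, 0], 0], [1, [0, -2, 0], 0], [1, [0, 0, 0], 0]])

```text
time_s: 7.88
tcp_pos: [0.6586, 0.0764, 0.0997]
eef_rot: [-180.0, -0.0, 14.8]
contact_force: [0.4, -0.2, -0.5]
finger_gap: 0.0135
```

```bash
python3 -c "
from h import *
rel()"
```

```text
t 7.88 hinge-rel x,y mm 1.0 -110.2 tip z 14.2 rot [-180.    -0.    14.8] F x,y,z 0.3 -0.3 -0.5 T [ 0.04 -0.02  0.02] gap 0.0135
```

Request:
play_rows(plan=[[1, [0, -2, 3], 0], [1, [0, -2, 0], 0], [1, [0, -1, 0], 0], [1, [0, 0, 0], 0]])

```text
time_s: 8.22
tcp_pos: [0.6574, 0.0801, 0.0963]
eef_rot: [-180.0, 0.0, 14.7]
contact_force: [0.2, -0.5, -1.0]
finger_gap: 0.0138
```

```bash
python3 -c "
from h import *
rel()"
```

```text
t 8.22 hinge-rel x,y mm 0.9 -106.3 tip z 10.8 rot [-180.     0.    14.7] F x,y,z 0.1 -0.5 -1.0 T [-0.05  0.02  0.02] gap 0.0138
```

Request:
play_rows(plan=[[1, [0, -1, 0], 0], [1, [0, -1, 0], 0], [1, [0, -1, 0], 0], [1, [0, 0, 0], 0], [1, [0, 0, 0], 0]])

```text
time_s: 8.63
tcp_pos: [0.6571, 0.0816, 0.0965]
eef_rot: [179.9, -0.0, 14.6]
contact_force: [1.0, -3.0, -1.4]
finger_gap: 0.014
```

```bash
python3 -c "
from h import *
rel()"
```

```text
t 8.63 hinge-rel x,y mm 0.9 -104.8 tip z 11.0 rot [179.9  -0.   14.6] F x,y,z 0.2 -3.2 -1.4 T [-0.68 -0.24  0.01] gap 0.014
```

Request:
play_rows(plan=[[1, [0, -2, 0], 0], [1, [0, -2, 0], 0], [1, [0, 0, 0], 0], [1, [0, 0, 0], 0]])

```text
time_s: 8.97
tcp_pos: [0.657, 0.082, 0.0965]
eef_rot: [179.7, -0.0, 14.5]
contact_force: [1.9, -7.2, -1.3]
finger_gap: 0.0136
```

```bash
python3 -c "
from h import *
rel()"
```

```text
t 8.97 hinge-rel x,y mm 0.9 -104.4 tip z 11.0 rot [179.7  -0.   14.5] F x,y,z 0.0 -7.5 -1.3 T [-1.94 -0.63  0.03] gap 0.0136
```

Request:
play_rows(plan=[[1, [0, -1, -2], 0], [1, [0, -1, -2], 0], [1, [0, 0, -2], 0], [1, [0, 0, -2], 0], [1, [0, 0, 0], 0]])

```text
time_s: 9.38
tcp_pos: [0.6569, 0.0827, 0.105]
eef_rot: [179.6, -0.0, 14.5]
contact_force: [1.9, -9.0, 1.0]
finger_gap: 0.0136
```

```bash
python3 -c "
from h import *
rel()
f=grab_frame('scene')[:,:,::-1]
cv2.imwrite('pics/c1.png',np.clip(zoom('scene',(340,130,480,250),5,f)*1.8,0,255).astype(np.uint8))
f=grab_frame('top')[:,:,::-1]
cv2.imwrite('pics/c1t.png',np.clip(zoom('top',(140,90,300,210),5,f)*1.8,0,255).astype(np.uint8))"
```

```text
t 9.38 hinge-rel x,y mm 1.0 -103.6 tip z 19.5 rot [179.6  -0.   14.5] F x,y,z -0.5 -9.2 1.0 T [-2.36 -0.54 -0.03] gap 0.0136
```

View pics/c1.png

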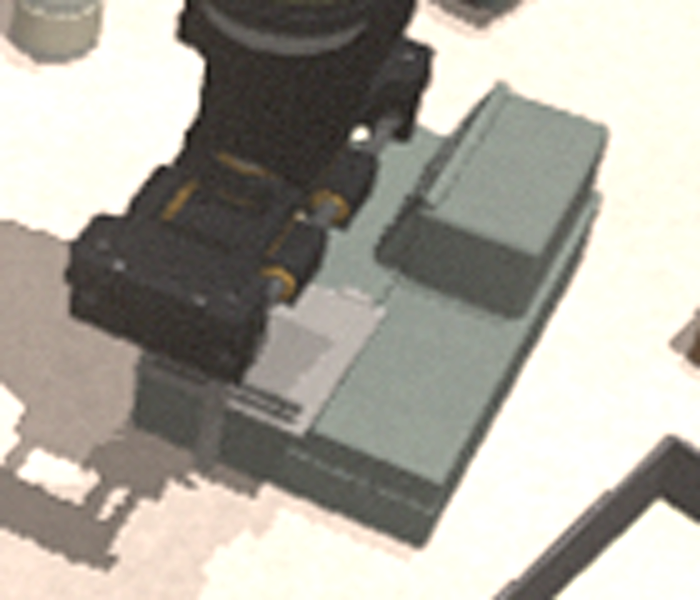

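View pics/c1t.png

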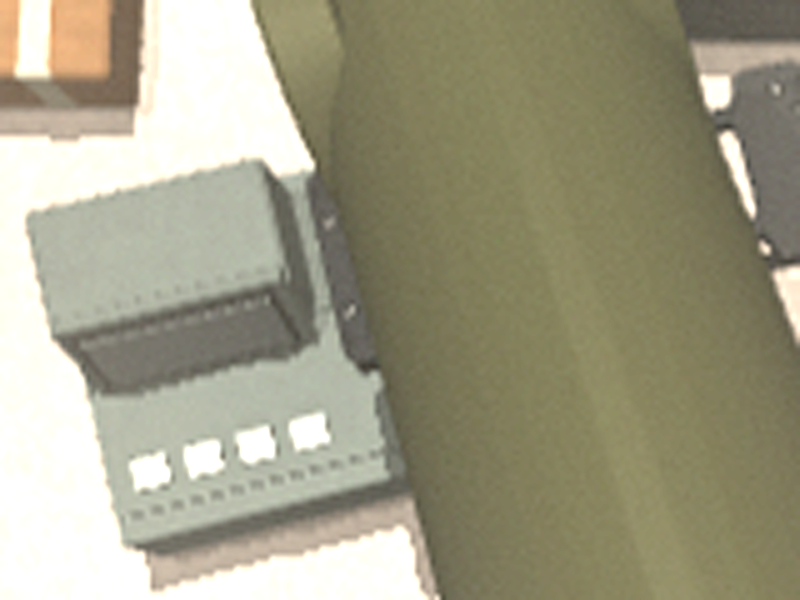

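Request:
play_rows(plan=[[1, [0, -0.8, -3], 0], [1, [0, -1, -3], 0], [1, [0, -1, -3], 0], [1, [0, -1, -3], 0], [1, [0, 0, 0], 0]])

```text
time_s: 9.9
tcp_pos: [0.6563, 0.085, 0.1176]
eef_rot: [179.5, -0.0, 14.4]
contact_force: [1.3, -9.7, 1.5]
finger_gap: 0.0137
```

```bash
python3 -c "
from h import *
rel()
f=grab_frame('scene')[:,:,::-1]
cv2.imwrite('pics/c2.png',np.clip(zoom('scene',(340,130,480,250),5,f)*1.8,0,255).astype(np.uint8))"
```

```text
t 9.9 hinge-rel x,y mm 1.0 -101.3 tip z 32.1 rot [179.5  -0.   14.4] F x,y,z -1.2 -9.7 1.5 T [-2.89 -0.47  0.02] gap 0.0137
```

View pics/c2.png

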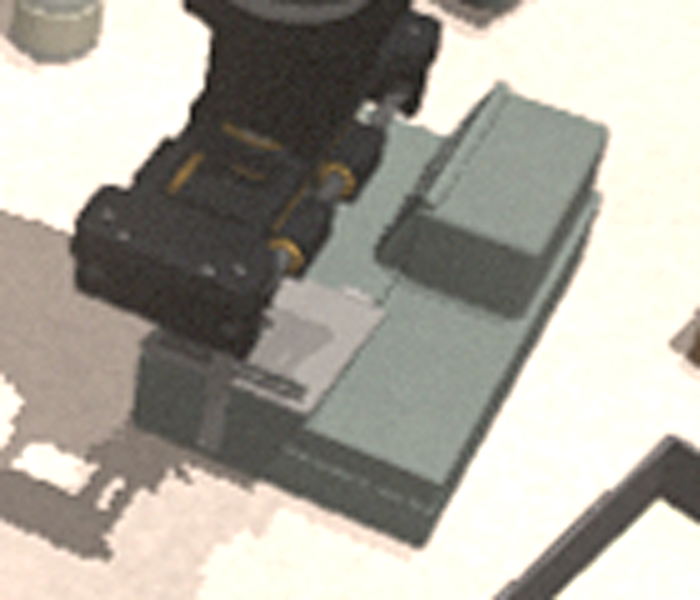

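Request:
play_rows(plan=[[1, [0, -1.5, -5], 0], [1, [0, -2, -5], 0], [1, [0, -2.4, -5], 0], [1, [0, -2.8, -5], 0], [1, [0, -3.2, -5], 0]])

```text
time_s: 10.37
tcp_pos: [0.6538, 0.0945, 0.143]
eef_rot: [179.3, -0.0, 14.3]
contact_force: [1.8, -14.3, 4.8]
finger_gap: 0.0137
```

```bash
python3 -c "
from h import *
rel()
f=grab_frame('scene')[:,:,::-1]
cv2.imwrite('pics/c3.png',np.clip(zoom('scene',(340,130,480,250),5,f)*1.8,0,255).astype(np.uint8))"
```

```text
t 10.37 hinge-rel x,y mm 1.0 -91.4 tip z 57.5 rot [179.3  -0.   14.3] F x,y,z -1.9 -14.2 4.8 T [-3.79 -0.53  0.01] gap 0.0137
```

View pics/c3.png

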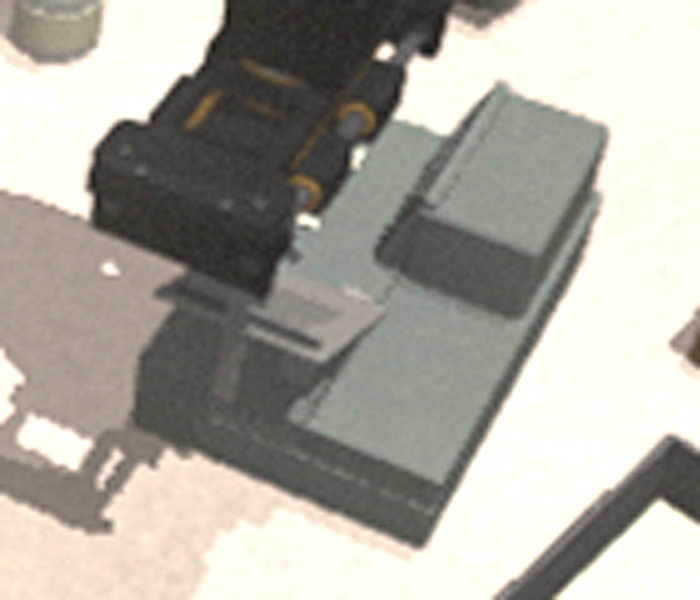

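Request:
play_rows(plan=[[1, [0, -3.5, -7.3], 0], [1, [0, -4.5, -7], 0], [1, [0, -5.5, -6.5], 0], [1, [0, -6, -6], 0], [1, [0, -6.2, -5.5], 0]])

```text
time_s: 10.83
tcp_pos: [0.6454, 0.128, 0.1749]
eef_rot: [180.0, -0.1, 14.6]
contact_force: [1.1, -1.9, 1.4]
finger_gap: 0.0138
```

```bash
python3 -c "
from h import *
rel()
f=grab_frame('scene')[:,:,::-1]
cv2.imwrite('pics/c4.png',np.clip(zoom('scene',(340,130,480,250),5,f)*1.8,0,255).astype(np.uint8))"
```

```text
t 10.83 hinge-rel x,y mm 1.3 -56.9 tip z 89.4 rot [ 1.80e+02 -1.00e-01  1.46e+01] F x,y,z 0.6 -2.2 1.4 T [-0.53 -0.26  0.04] gap 0.0138
```

View pics/c4.png

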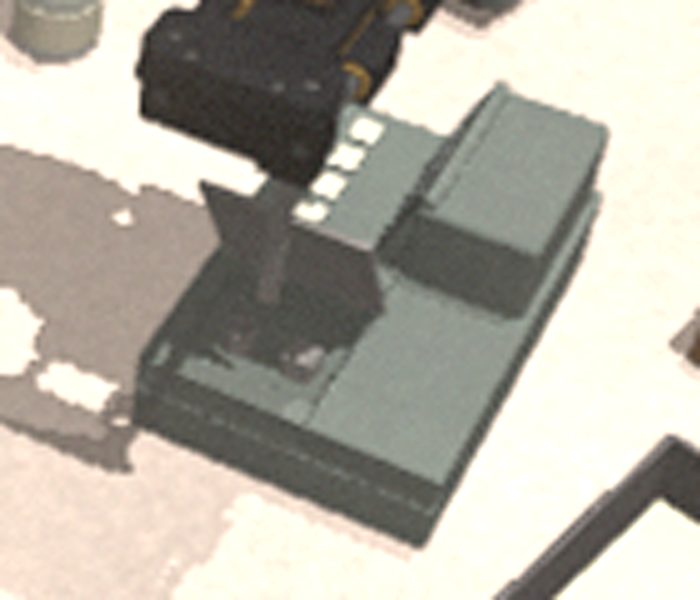

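Request:
play_rows(plan=[[1, [0, -7, -4], 0], [1, [0, -8, -3], 0], [1, [0, -8, -2], 0], [1, [0, -8, -2], 0], [1, [0, -7, 0], 0]])

```text
time_s: 11.3
tcp_pos: [0.6345, 0.1672, 0.185]
eef_rot: [-180.0, 0.0, 14.8]
contact_force: [0.3, -0.9, 0.7]
finger_gap: 0.0136
```

```bash
python3 -c "
from h import *
rel()
f=grab_frame('scene')[:,:,::-1]
cv2.imwrite('pics/c5.png',np.clip(zoom('scene',(340,130,480,250),5,f)*1.8,0,255).astype(np.uint8))"
```

```text
t 11.3 hinge-rel x,y mm 0.8 -16.2 tip z 99.5 rot [-180.     0.    14.8] F x,y,z 0.1 -1.0 0.7 T [-0.26 -0.06 -0.02] gap 0.0136
```

View pics/c5.png

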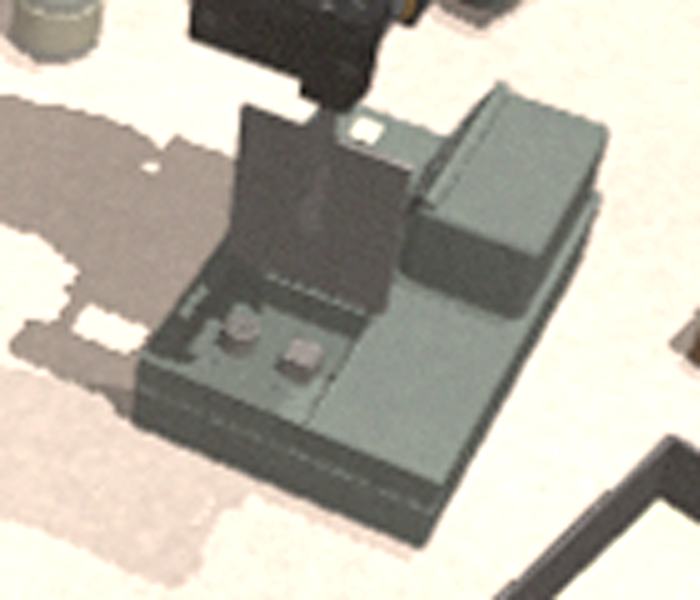

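Request:
play_rows(plan=[[1, [0, -5, 0], 0], [1, [0, -5, 0], 0], [1, [0, -5, 0], 0], [1, [0, -4, 0], 0], [1, [0, -1, 0], 0]])

```text
time_s: 11.77
tcp_pos: [0.6297, 0.185, 0.1844]
eef_rot: [180.0, 0.0, 14.7]
contact_force: [0.1, -1.6, -1.2]
finger_gap: 0.0134
```

```bash
python3 -c "
from h import *
rel()
f=grab_frame('scene')[:,:,::-1]
cv2.imwrite('pics/c6.png',np.clip(zoom('scene',(340,130,480,250),5,f)*1.8,0,255).astype(np.uint8))"
```

```text
t 11.77 hinge-rel x,y mm 0.7 2.2 tip z 98.9 rot [180.    0.   14.7] F x,y,z -0.3 -1.6 -1.2 T [-0.58 -0.15  0.02] gap 0.0134
```

View pics/c6.png

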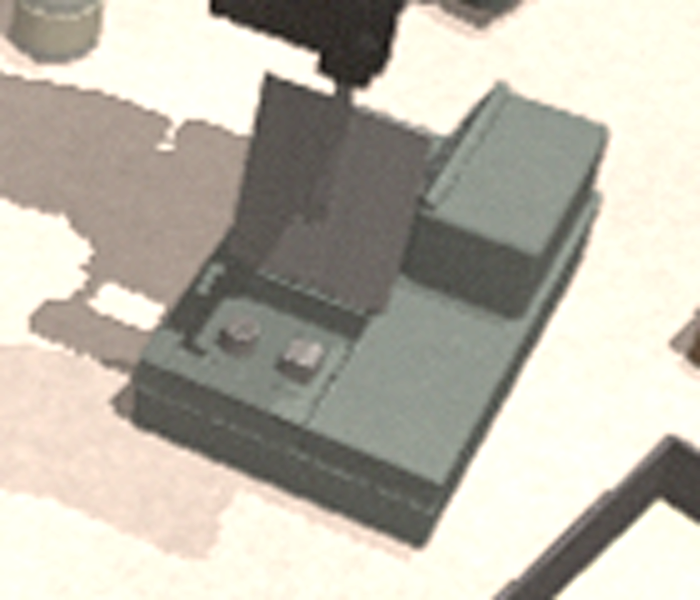

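Request:
play_rows(plan=[[1, [0, 5, 0], 0], [1, [-2, 8, 0], 0], [1, [-5, 8, 0], 0], [1, [-5, 8, 0], 0], [1, [-4, 8, 0], 0]])

```text
time_s: 12.23
tcp_pos: [0.6237, 0.1432, 0.1848]
eef_rot: [180.0, 0.0, 14.6]
contact_force: [0.5, -0.1, -0.7]
finger_gap: 0.0139
```

Request:
play_rows(plan=[[1, [0, 0, 0], 0], [1, [0, 0, 0], 0], [1, [0, 0, 0], 0], [1, [0, 0, 0], 0], [1, [0, 0, 0], 0]])

```text
time_s: 12.65
tcp_pos: [0.6239, 0.1456, 0.1849]
eef_rot: [-180.0, -0.0, 14.8]
contact_force: [-0.3, -0.4, -1.0]
finger_gap: 0.0135
```

Run:
```python
from h import *
rel()
f=grab_frame('scene')[:,:,::-1]
k=10
im=np.clip(zoom('scene',(365,155,425,215),k,f)*1.8,0,255).astype(np.uint8)
cv2.imwrite('pics/k0.png',im)
p=np.load('/tmp/pi.npy')[:3]
d=lambda P:tuple(int(v) for v in ((proj('scene',P)[0]-[365,155]+.5)*k-.5).round())
for c in((-43,-62,44),(-11,-62,44)):
    for a in np.linspace(0,2*np.pi,24,endpoint=False):
        cv2.circle(im,d(pose(p,[[c[0]+8*np.cos(a),c[1]+8*np.sin(a),c[2]]])),1,(0,0,255),-1)
cor=[(-62,-95,50),(8,-95,50),(8,-31,50),(-62,-31,50)]
for i in range(4): cv2.line(im,d(pose(p,[cor[i]])),d(pose(p,[cor[(i+1)%4]])),(0,255,0),1)
s=monitor.state()['tcp_pos']; cv2.circle(im,d([s-[0,0,.0855]]),3,(255,0,0),-1)
cv2.imwrite('pics/k1.png',im)
f=grab_frame('top')[:,:,::-1]
cv2.imwrite('pics/k1t.png',np.clip(zoom('top',(140,90,300,210),5,f)*1.8,0,255).astype(np.uint8))
for t in('round_key','square_key'):
  for q in spotter.silhouettes(t,'scene')[:2]:
    ys,xs=np.nonzero(q['mask']);print(t,q['conf'],q['bbox'],xs.mean(),ys.mean())
```

```text
t 12.65 hinge-rel x,y mm -14.9 -34.4 tip z 99.4 rot [-180.    -0.    14.8] F x,y,z -0.4 -0.3 -1.0 T [0.02 0.02 0.04] gap 0.0135
round_key 0.56 [341.0, 110.1, 362.5, 141.5] 351.6461232604374 126.7037773359841
round_key 0.54 [384.5, 193.9, 393.4, 201.0] 388.0 197.0
square_key 0.58 [395.6, 200.4, 408.3, 208.6] 400.3921568627451 202.13725490196077
```

View pics/k1.png

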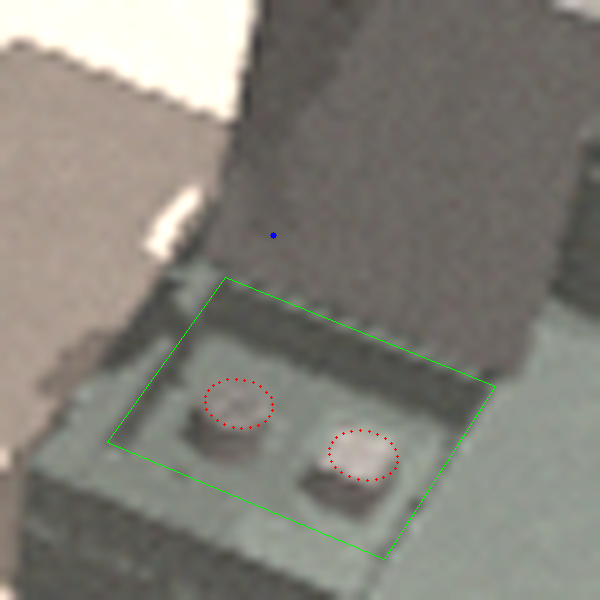

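View pics/k1t.png

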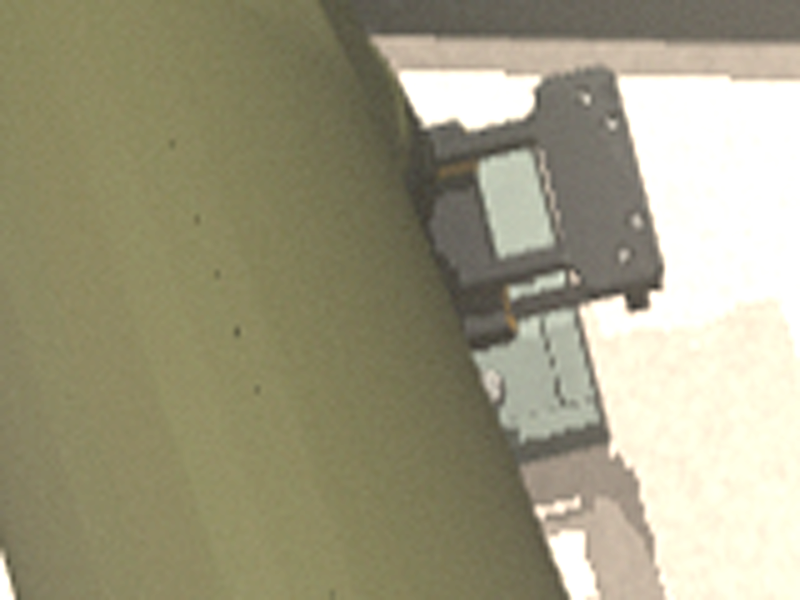

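Run:
```python
from h import *
f=grab_frame('scene')[:,:,::-1]
cv2.imwrite('pics/k2.png',np.clip(zoom('scene',(350,90,430,220),6,f)*2.6,0,255).astype(np.uint8))
```

```text
(no output)
```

View pics/k2.png

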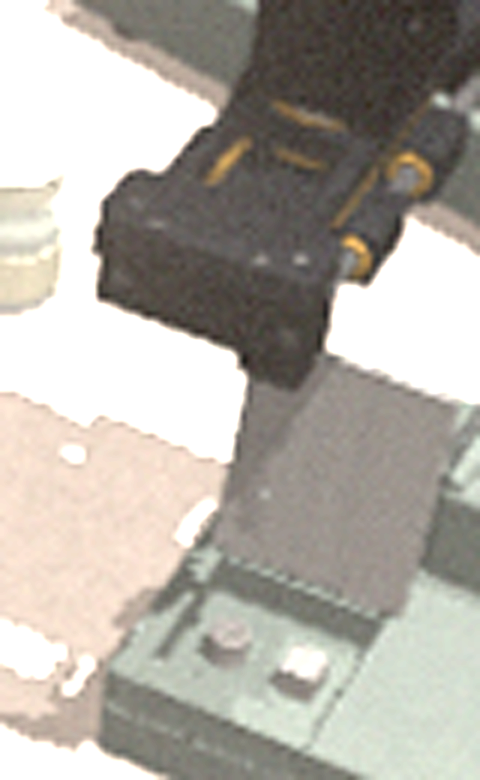

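Run:
```python
from h import *
fs=np.mean([grab_frame('scene')[:,:,::-1].astype(float) for _ in range(6)],0)
z=zoom('scene',(375,140,425,215),10,fs.astype(np.float32))
z=np.clip((z-35)*5,0,255).astype(np.uint8)
cv2.imwrite('pics/k3.png',z[:600])
print(fs[150:200:5,380:405:3].mean(2).round(0))
```

```text
[[147. 147. 148.  83.  28.  27.  27.  25.  47.]
 [146. 148. 147. 139.  48.  49.  42.  48.  57.]
 [148. 148. 146. 100.  48.  47.  51.  57.  56.]
 [ 85. 135. 149.  44.  49.  50.  57.  57.  58.]
 [ 86.  86.  82.  48.  53.  56.  57.  58.  57.]
 [ 85. 148.  56.  57.  53.  58.  58.  58.  58.]
 [139.  40.  59.  58.  57.  56.  58.  58.  59.]
 [ 44.  76.  46.  45.  47.  62.  51.  59.  58.]
 [ 74.  48.  74.  71.  55.  45.  45.  44.  43.]
 [ 60.  72.  79.  72.  72.  72.  78.  74.  55.]]
```

View pics/k3.png

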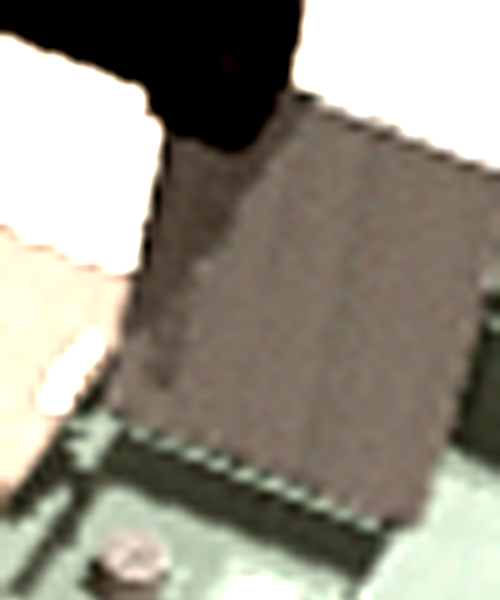

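Request:
play_rows(plan=[[1, [-1, 0.6, 10], 0], [1, [0, 0, 12], 0], [1, [0, 0, 12], 0], [1, [0, 0, 8], 0], [1, [0, 0, 4], 0]])

```text
time_s: 13.62
tcp_pos: [0.6219, 0.1434, 0.136]
eef_rot: [-180.0, 0.2, 14.7]
contact_force: [0.0, -0.6, -1.7]
finger_gap: 0.0135
```

Request:
play_rows(plan=[[1, [0, 0, 0], 0], [1, [0, 0, 0], 0], [1, [0, 0, 0], 0], [1, [0, 0, 0], 0], [1, [0, 0, 0], 0]])

```text
time_s: 14.03
tcp_pos: [0.6236, 0.1441, 0.1395]
eef_rot: [180.0, -0.1, 14.7]
contact_force: [-0.5, 0.3, -1.0]
finger_gap: 0.0133
```

Run:
```python
from h import *
rel()
fs=np.mean([grab_frame('scene')[:,:,::-1].astype(float) for _ in range(4)],0)
z=zoom('scene',(375,150,425,210),10,fs.astype(np.float32))
z=np.clip((z-20)*2.5,0,255).astype(np.uint8)
cv2.imwrite('pics/k4.png',z)
rel()
s=monitor.state()['tcp_pos']; print((proj('scene',[s-[0,0,.0855]])-[375,150]+.5)*10)
```

```text
t 14.03 hinge-rel x,y mm -15.6 -35.9 tip z 54.0 rot [ 1.80e+02 -1.00e-01  1.47e+01] F x,y,z -0.4 0.5 -1.0 T [ 0.04 -0.    0.03] gap 0.0133
t 14.23 hinge-rel x,y mm -15.9 -35.9 tip z 53.6 rot [180.   -0.   14.7] F x,y,z -0.4 0.2 -0.8 T [ 0.02 -0.01  0.01] gap 0.0139
[[142.58335036 427.65178259]]
```

View pics/k4.png

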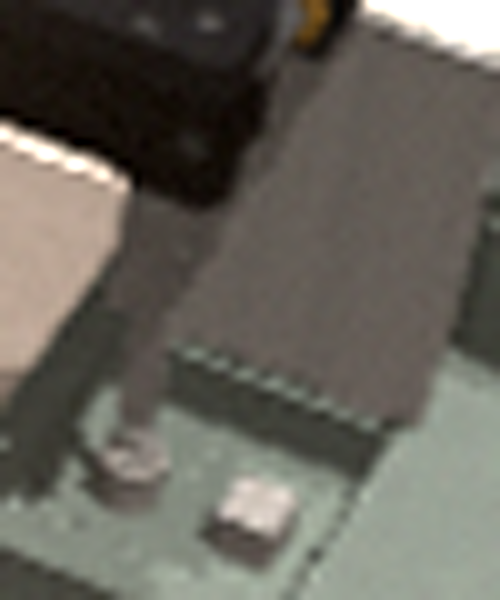

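Request:
play_rows(plan=[[1, [0, -0.5, 2], 0], [1, [0, 0, 2], 0], [1, [0, 0, 2], 0], [1, [0, 0, 0], 0], [1, [0, 0, 0], 0]])

```text
time_s: 14.65
tcp_pos: [0.6229, 0.1443, 0.1325]
eef_rot: [180.0, 0.0, 14.7]
contact_force: [-0.2, -0.0, -0.3]
finger_gap: 0.0138
```

```bash
python3 -c "
from h import *
rel()"
```

```text
t 14.65 hinge-rel x,y mm -16.2 -35.4 tip z 47.0 rot [180.    0.   14.7] F x,y,z -0.2 0.0 -0.3 T [-0.02  0.01  0.02] gap 0.0138
```

Request:
play_rows(plan=[[1, [0, 0, 1], 0], [1, [0, 0, 1], 0], [1, [0, 0, 0.5], 0], [1, [0, 0, 0], 0], [1, [0, 0, 0], 0]])

```text
time_s: 15.07
tcp_pos: [0.623, 0.1444, 0.1303]
eef_rot: [180.0, 0.0, 14.7]
contact_force: [-0.1, 0.2, -0.4]
finger_gap: 0.0138
```

```bash
python3 -c "
from h import *
rel()"
```

```text
t 15.07 hinge-rel x,y mm -16.1 -35.4 tip z 44.8 rot [180.    0.   14.7] F x,y,z -0.0 0.2 -0.4 T [ 0.01  0.01 -0.01] gap 0.0138
```

Request:
play_rows(plan=[[1, [0, 0, 1], 0], [1, [0, 0, 1], 0], [1, [0, 0, 0], 0], [1, [0, 0, 0], 0], [1, [0, 0, 0], 0]])

```text
time_s: 15.48
tcp_pos: [0.6232, 0.1445, 0.1285]
eef_rot: [180.0, -0.0, 14.7]
contact_force: [-0.3, 0.1, 0.7]
finger_gap: 0.014
```

```bash
python3 -c "
from h import *
rel()"
```

```text
t 15.48 hinge-rel x,y mm -15.9 -35.4 tip z 43.0 rot [180.   -0.   14.7] F x,y,z -0.3 0.1 0.7 T [-0.01  0.03 -0.03] gap 0.014
```

Request:
play_rows(plan=[[1, [0, 0, 1], 0], [1, [0, 0, 1], 0], [1, [0, 0, 1], 0], [1, [0, 0, 0], 0], [1, [0, 0, 0], 0]])

```text
time_s: 15.9
tcp_pos: [0.6233, 0.1445, 0.1256]
eef_rot: [180.0, -0.0, 14.7]
contact_force: [-1.0, 0.0, 4.2]
finger_gap: 0.0137
```

Run:
```python
from h import *
rel(); F=[]
fs=np.zeros((400,640,3))
for _ in range(6): fs+=grab_frame('scene')[:,:,::-1]/6; F.append(monitor.state()['contact_force'][2])
print(np.mean(F),F)
z=zoom('scene',(350,120,430,220),6,fs.astype(np.float32))
z=np.clip((z-20)*2.5,0,255).astype(np.uint8)
cv2.imwrite('pics/k5.png',z)
rel()
```

```text
t 15.9 hinge-rel x,y mm -15.8 -35.4 tip z 40.1 rot [180.   -0.   14.7] F x,y,z -1.0 0.3 4.2 T [-0.04  0.05  0.01] gap 0.0137
3.1340356056005496 [np.float64(3.1269372972581415), np.float64(3.3848154488418016), np.float64(2.620359905977871), np.float64(2.963356890099745), np.float64(3.435554932872632), np.float64(3.273189158553105)]
t 16.2 hinge-rel x,y mm -15.9 -35.4 tip z 40.0 rot [180.   -0.   14.7] F x,y,z 0.3 0.0 3.3 T [ 0.06 -0.01  0.  ] gap 0.0138
```

View pics/k5.png

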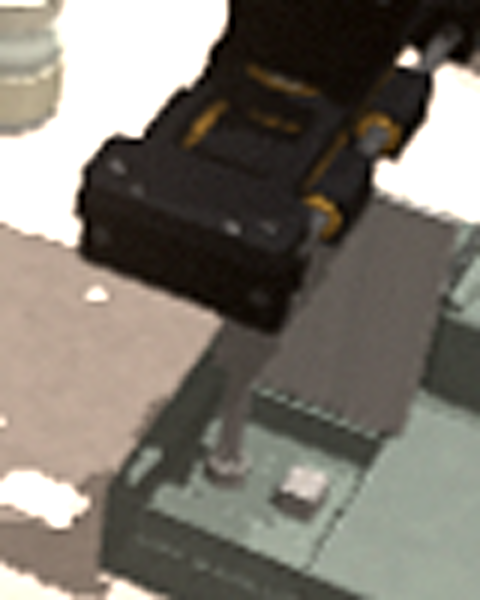

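Request:
play_rows(plan=[[1, [0, 0, 1], 0], [1, [0, 0, 0.3], 0], [1, [0, 0, 0], 0], [1, [0, 0, 0], 0], [1, [0, 0, 0], 0]])

```text
time_s: 16.62
tcp_pos: [0.6232, 0.1445, 0.1242]
eef_rot: [180.0, -0.0, 14.7]
contact_force: [-0.1, 0.3, 4.8]
finger_gap: 0.0135
```

Run:
```python
from h import *
F=[];fs=np.zeros((400,640,3))
for _ in range(8): fs+=grab_frame('scene')[:,:,::-1]/8; F.append(monitor.state()['contact_force'][2])
print(np.mean(F)); rel()
z=np.clip((zoom('scene',(375,150,425,210),10,fs.astype(np.float32))-20)*2.5,0,255).astype(np.uint8)
cv2.imwrite('pics/k6.png',z)
```

```text
4.147023657866747
t 17.02 hinge-rel x,y mm -15.9 -35.4 tip z 38.6 rot [180.   -0.   14.7] F x,y,z -0.2 -0.1 5.0 T [ 0.06 -0.13 -0.02] gap 0.0135
```

View pics/k6.png

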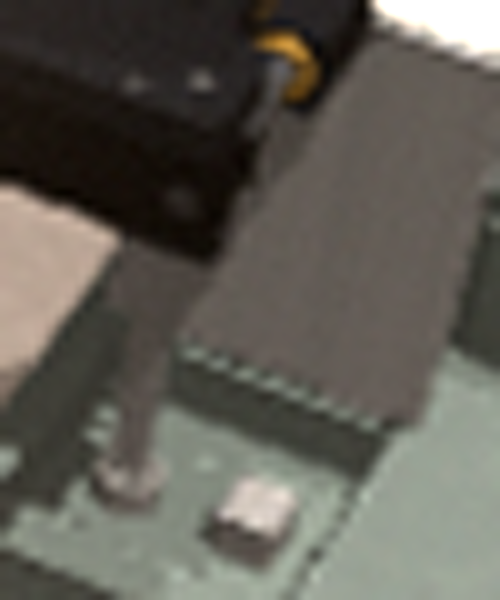

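```bash
python3 -c "
from h import *
arm.close_job(); rel()"
```

```text
the job is handed in; nothing more can be done
the job is handed in; nothing more can be done
```

I did the task in about 17 of the 54 s and handed the job in with the blade holding the round key down. No verdict was reported.

**What I did**
- I took the blade tool from the rack, gripping it at 60 N.
- I raised the cover with the blade pressed against the lip. The tool could only stay upright here, so friction and sideways push did the lifting rather than the blade going under the lip.
- I followed the arc until the cover stood past upright, then backed the blade off. The cover stayed open by itself.
- I lowered the tip onto the ring-marked key.

**Last checks before hand-in**

| Check | Reading | Required |
|---|---|---|
| Cover | open past upright, clear of the tool | at least 1.2 rad |
| Tip distance from key centre | about 1 mm by arm position, within about 2 mm in the picture | under 6.5 mm |
| Tool tilt | gripper tilt read 0° to 0.1° | under 0.17 rad |
| Key depth, from tip height | 5.4 mm | 2.5 to 8.5 mm |
| Press force | about 5 N, noisy by about 1 N | 1.5 to 9 N |
| Finger gap | 13.5 mm, tool held | – |

**Small disagreements**
- The picture put the tip 1 to 2 mm off the arm-based position, and the key's centre also read about 1.7 mm off.
- The last force average, 4.1 N before adding about 0.7 N for the tool's weight offset, suggested a depth of about 5.5 mm. That agrees with the tip height.

The square key looked untouched. I did not re-measure the bystanders, but nothing came near them.

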